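Clamp the notebook, flip the kickstand and hold the copy stand upright

TASK

The laboratory notebook has been loaded on the tilting copy stand and is to be photographed upright. Swing the page clamp down onto the notebook, then flip the kickstand over to the front until it is fully down, and then raise the stand by its handle until it stands upright on the kickstand's foot and keep hold of the handle: it tips back if let go, so finish while still holding it upright, with the notebook in its place and the other things left alone.

Things in the scene. Friction and masses are not known exactly. Their poses are not given: they have to be found in the camera images.
- stand_base: Fixed aluminium base plate of the copy stand, 190 x 300 x 8 mm on short feet, top 14 mm above the worktop. Origin on the worktop under the middle of the frame's hinge; its x axis points to the back of the stand (roughly away from the robot), y to the stand's left, z up. A small black strike pad for the kickstand's foot lies at front left (54 mm in front of the hinge, 150 mm to the left). All directions below are in this frame.
- frame_hinge (a point): Middle of the hinge line on which the frame tilts: along base y, 30 mm above the worktop, directly over the base's origin. The frame is a grey board 230 mm wide and 165 mm high (its top rail ends 185 mm from the hinge line) with a ledge at its foot and a carrying handle on top. As found it leans back 0.60 rad from vertical against a wire rest.
- frame (a joint): Tilt of the frame about its hinge: 0 = leaning back 0.60 rad at rest, grows as the frame is raised toward the robot, 0.60 = exactly vertical. With the kickstand down its foot meets the strike pad at 0.54 to 0.57 and stops the frame there, upright; without it the frame could go on to 0.75. Moves freely, falls back to 0 when let go; a few newtons at the handle raise it.
- handle_mid (a point): Middle of the carrying handle's straight bar: a round steel bar 12 mm thick, 94 mm long along base y, parallel to the hinge. 240 mm above the hinge line along the frame (and 6 mm behind its plane). The gap under the bar to the board's top rail is 49 mm. The bar can turn between the fingers as the frame is raised.
- kickstand (a joint): Kickstand angle: 0 = stowed, pointing up along the frame; grows as it swings over the top to the front (toward -x of the base) and down; 2.82 = fully down against its stop. With the frame leaning it passes straight up (over centre) at 0.60; beyond that it falls to fully down by itself, before that it falls back.
- kickstand_hub (a point): Pivot of the kickstand, on a stub at the left side of the frame, 150 mm left of the frame's middle, 90 mm up the frame from the hinge line and 22 mm in front of its plane. Pivot axis along base y. The leg, a steel rod 10 mm thick, is 30 mm clear of the board's left edge.
- kickstand_foot (a point): Centre of the black ball foot (18 mm diameter) at the free end of the kickstand, 105 mm from the hub. A push of about 1 N toward the front with the fingertips just below the level of the ball swings it over; a push along the leg would tilt the whole frame instead.
- page_clamp (a joint): Page clamp angle: 0 = down flat on the notebook; grows as it opens by swinging forward, up and over the top, to 2.95. It starts standing at 2.65 to 2.8, tilted a little to the back. With the frame leaning it stands straight up at about 2.54; when pushed to the front past that it falls shut by itself.
- clamp_hinge (a point): Hinge of the page clamp, along base y, at the top of the board near its right edge: 82 mm right of the frame's middle, 186 mm up the frame and 10 mm in front of its plane.
- clamp_tip (a point): Free end of the page clamp, a steel strip 16 mm wide and 4 mm thick with a round rubber pad (14 mm diameter) on its inner side; 54 mm from the clamp's hinge.
- notebook_center (a point): Centre of the dark notebook (210 x 150 x 12 mm, 0.24 kg), lying loose with its long side on the ledge, its back against the board.
- seat_center (a point): Point of the frame where the notebook's centre belongs.
- flask: Small conical flask, 52 mm across, 85 mm high, standing on the worktop, bystander. Origin at the centre of its underside.
- cylinder: Glass measuring cylinder, foot 57 mm, 201 mm high, bystander. Origin at the centre of its underside.
- carton: Carton of wipes, 65 x 110 x 150 mm high, bystander. Origin at the centre of its underside.
- marker: Marker pen, 132 mm long (its y), 12 mm thick, lying on the worktop, bystander. Origin at the centre of its underside.

How it is judged:
By the outcome, as a careful person would: the job done as asked, in the order asked, and still so for the second after the job is handed in, while the arm keeps its last pose, push and grip.
It also fails if it takes over 58 s, if anything falls off the work surface, if the arm or the gripper's body presses on something with over 40 N, if the wrist force passes 120 N, or if a joint passes its speed limit or range.

ROBOT

A 6-joint arm with a two-finger parallel gripper is mounted at the origin on a cart in front of the work surface, level with it; the furniture and walls round the work are solid. World frame = base frame: x ahead of the robot, y to its left, z up, the work surface at z = 0. Lengths are in m, angles in rad, forces in N, time in s.
With the tool pointing down it reaches from about 0.25 to 0.8 m from the base axis. Payload 8.5 kg.
Tool frame: the origin (TCP) lies between the finger pads; the fingertips stand 25 mm ahead of it and the grasp point (between the pads) lies 6 mm ahead of it (r.nose_length is the distance from the TCP to the fingertips, in m); z points along the fingers, y is the line along which they close (so a half turn about z gives the same grasp; the last joint's range is limited). The gripper opens to 85 mm and grips with 20 to 120 N. Pads are 22 mm wide; open, the fingers measure 114 mm over their backs; the gripper's body (76 mm by 85 mm) begins 54 mm behind the grasp point. The pads swing forward as they close: fully open they stand 13 mm farther back than shut.
Start: joints at [1.334, 0.238, -0.013, 1.319, 0, 1.571], TCP at [0.123, 0.51, 0.256] pointing down, gripper open.
Joint ranges: [-2.66, 2.66], [-1.03, 1.9], [-1.14, 1.46], [-1.82, 2.27], [-1.45, 1.34], [-3.14, 3.14]. Speed limits (rad/s): [2.22, 2.22, 2.79, 3.14, 3.14, 3.14].

INTERFACE

Orientations are given as a rotation vector (axis times angle).
In Python, from rig import r, cams, job gives the robot as it stands.
- The arm moves only by the shell command python3 -m crank 'ROWS'. ROWS is JSON, a list of rows, each an object with "linear": the shift along the tool's x, y, z each as a share of 25 cm, from -1 to 1, a list of three; "angular": the turn, a rotation vector about the tool's x, y, z each as a share of 90 degrees, from -1 to 1, a list of three; "jaw": the opening, from 0 (shut) to 1 (fully open). In form: [{"linear": [x, y, z], "angular": [rx, ry, rz], "jaw": jaw}, ...]. A call has 1 to 20 rows; each row is the pose to reach, as a shift and turn from the pose commanded when the call began, along the tool's axes at that moment; what a row does not reach only later rows make up. A row lasts 1/10 s, in which the tool goes at most 50 mm and 8.59 degrees, less where a joint would pass 70% of its speed; a pose out of reach is approached as far as the arm can. A call with a number of a shift or a turn outside -1 to 1 is refused whole. A call with a gripper value outside its range is refused whole. The fingers move at their own pace and stop on an object; the grip force is fixed at half the most. Time passes only in rows, so rows that repeat a pose let the fingers close. It gives the time, the measured TCP pose, the force, the opening and the grip force at its end, in the units of the state.
- r.read_state(): the state, without advancing time (a new reading comes with each control period).
- cams.capture(name): name is "side" or "top" or "wrist"; returns (picture, depth): 384x512x3 uint8, red, green, blue; 384x512 float32, m along the optical axis (not along the pixel's ray), 0 where there is no reading.
- cams.get_calibration(name): a dict with "intrinsics" (3x3 intrinsics, pixels), "extrinsics" (4x4, takes a point from camera to world coordinates). Camera axes: x right, y down, z forward; pixel columns grow to the right and rows downward; lengths in m; the calibration is good to about 2 mm. The wrist camera is an equidistant fisheye: a pixel r from the principal point sees the ray r / f radians off the axis. A picture is of the moment at which its call begins: read the wrist's pose just before it. get_calibration takes no time and is no camera call; for the wrist camera it gives the pose at the moment of the call.
- job.finish_job(): hands the job in; it is judged then, once.
The state is a dict: "t": time; "q": joint angles; "joint_velocities": joint speeds; "effort": joint torques, N m; "position": TCP position; "tcp_rot": TCP orientation; "ft_force": force on the tool from outside, world axes, zero at the start; "moment": the same for the moment, N m; "finger_gap": finger opening in m; "finger_force": force on a finger pad.
Only numpy, scipy, OpenCV 4.12 (cv2) and the standard library are available. Lean on these libraries where they do the work, as an engineer would, in place of code of your own. Each camera call takes 0.05 s, during which the arm holds its last target. There are 200 camera calls.

## Working session

There is one attempt and no reset: what is moved stays moved. The work goes in short steps, Python scripts to look and compute and a shell command to move; the robot and the scene stay as the last step left them, time stands still between calls to the robot, and variables do not carry over. Pictures are saved under pics/ and viewed, at most 10 in all, crops included, and the job is handed in when it is done.

```bash
ls; mkdir -p pics
python3 - <<'E'
from rig import r,cams,job
import cv2,numpy as np
print(r.read_state())
for n in ("side","top"):
    p,d=cams.capture(n); cv2.imwrite(f"pics/{n}0.png",p[:,:,::-1]); np.savez(f"{n}0.npz",p=p,d=d)
    c=cams.get_calibration(n); print(n,c["intrinsics"],np.round(c["extrinsics"],4), (d>0).mean())
E
```

```text
pics
{'t': 0.0, 'q': array([ 1.33395872e+00,  2.38798064e-01, -1.42601433e-02,  1.31917504e+00,
        2.49550108e-06,  1.57081531e+00]), 'joint_velocities': array([-0.00121549, -0.00017795,  0.00099551, -0.00078212,  0.00031557,
       -0.00129486]), 'effort': array([-2.25173717e-03, -5.38774145e+01,  3.46440625e+01,  1.81734539e-02,
       -1.23673003e-04, -5.13062318e-06]), 'position': array([0.12309277, 0.50998371, 0.25566623]), 'tcp_rot': array([-3.71163931e-01, -3.11941575e+00,  2.24072515e-03]), 'ft_force': array([ 0.04602153, -0.54523029,  0.14399693]), 'moment': array([-0.05741338, -0.01593835,  0.05568018]), 'finger_force': 0.0, 'finger_gap': 0.08523307924606256}
side [[446.48581438   0.         253.85812049]
 [  0.         446.48581438 190.8146617 ]
 [  0.           0.           1.        ]] [[ 0.9135 -0.2059  0.3509  0.1468]
 [-0.4067 -0.4394  0.8009 -1.11  ]
 [-0.0108 -0.8744 -0.4851  0.7933]
 [ 0.      0.      0.      1.    ]] 0.966400146484375
top [[421.27540305   0.         254.00761312]
 [  0.         421.27540305 189.07539983]
 [  0.           0.           1.        ]] [[-0.013  -0.9921  0.1245  0.4524]
 [-0.9999  0.0125 -0.0045 -0.0491]
 [ 0.0029 -0.1245 -0.9922  1.3168]
 [ 0.      0.      0.      1.    ]] 0.99609375
```

View pics/side0.png

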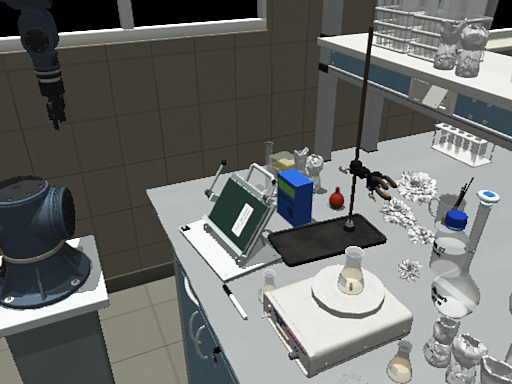

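View pics/top0.png

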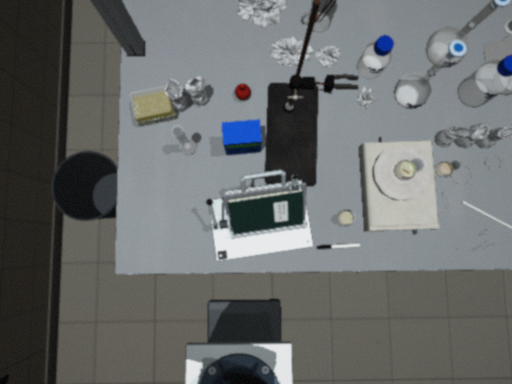

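The side view shows the stand, with the foot at about (223,162), the handle at (262,172) and the blue carton behind. In the top view the white plate spans about (211–312, 195–258), with the strike pad at (221,254), the foot at (209,202) and the handle bar at (262,175). I'll zoom in on both.

Run:
```python
import cv2,numpy as np
s=cv2.imread("pics/side0.png")[150:285,170:320]; t=cv2.imread("pics/top0.png")[165:265,200:320]
s=cv2.resize(s,None,fx=4,fy=4,interpolation=2); t=cv2.resize(t,None,fx=6,fy=6,interpolation=2)[:600]
cv2.imwrite("pics/side0c.png",s); cv2.imwrite("pics/top0c.png",t); print(s.shape,t.shape)
```

```text
(540, 600, 3) (600, 720, 3)
```

View pics/side0c.png

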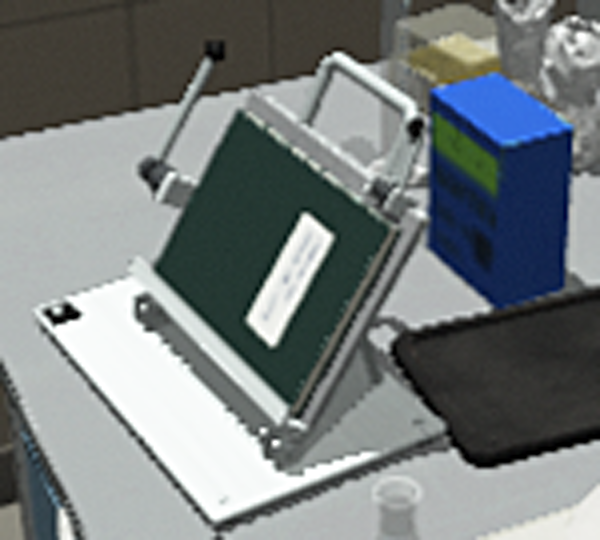

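View pics/top0c.png

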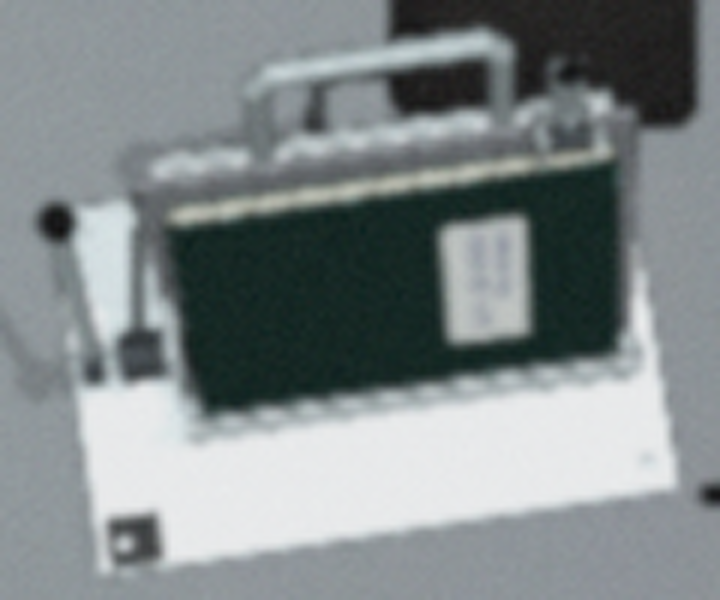

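```bash
cat > h.py <<'E'
import numpy as np
from rig import r,cams,job
from scipy.spatial.transform import Rotation as R
from scipy.optimize import least_squares
CAL={n:cams.get_calibration(n) for n in("side","top")}
def proj(n,P):
    K,E=CAL[n]["intrinsics"],CAL[n]["extrinsics"]
    c=(np.asarray(P)-E[:3,3])@E[:3,:3]; v=K@c; return v[:2]/v[2]
def model(name,th=0,k=0,c=2.72):
    f=.6-th; up=np.array([np.sin(f),0,np.cos(f)]); n=np.array([-np.cos(f),0,np.sin(f)]); y=np.array([0,1,0]); h=np.array([0,0,.03])
    hub=h+.15*y+.09*up+.022*n; ch=h-.082*y+.186*up+.010*n
    return dict(handle=h+.24*up-.006*n, hl=h+.24*up-.006*n+.043*y, hr=h+.24*up-.006*n-.043*y, hub=hub, foot=hub+.105*(np.cos(k)*up+np.sin(k)*n),
      ch=ch, ctip=ch+.054*(-np.cos(c)*up+np.sin(c)*n), pad=np.array([-.054,.15,.016]), up=up,n=n)[name]
def world(b,p): # b=x,y,yaw
    return R.from_euler("z",b[2]).apply(p)+[b[0],b[1],0]
def tool():
    s=r.read_state(); return s["position"],R.from_rotvec(s["tcp_rot"])
E
python3 - <<'E'
from h import *
T=lambda x,y:("top",np.array([200+x/6,165+y/6])); S=lambda x,y:("side",np.array([170+x/4,150+y/4]))
obs=[("pad",)+T(133,540),("foot",)+T(55,220),("foot",)+S(214,48),("hl",)+T(265,78),("hr",)+T(493,40),("hl",)+S(338,62),("hr",)+S(412,112),("pad",)+S(63,312)]
def res(b): return np.concatenate([proj(n,world(b,model(m)))-p for m,n,p in obs])
s=least_squares(res,[.45,-.05,.1],loss="soft_l1"); b=s.x; print(b, res(b).reshape(-1,2).round(1))
b[2]=b[2]; np.save("b.npy",b)
for m in("handle","foot","hub","ch","ctip"): print(m,world(b,model(m)).round(4))
print("ctip px",proj("top",world(b,model("ctip"))),proj("side",world(b,model("ctip"))))
d=np.load("top0.npz")["d"]; E=CAL["top"]["extrinsics"]; K=CAL["top"]["intrinsics"]
def bp(u,v): z=d[v,u]; return E[:3,:3]@(np.linalg.inv(K)@[u,v,1]*z)+E[:3,3]
for uv in [(209,202),(262,175),(294,177),(242,130),(242,137)]: print(uv,bp(*uv).round(3))
E
```

```text
[ 0.48922582 -0.09654809  0.13517571] [[-0.  -0.5]
 [ 0.3 -0.1]
 [-0.2  1. ]
 [ 2.4 -1.4]
 [-3.2  0.2]
 [ 0.6  0.3]
 [-1.6 -0.9]
 [-0.9  0.2]]
handle [ 0.6284 -0.0776  0.2247]
foot [0.5601 0.0645 0.2034]
hub [0.5014 0.0565 0.1167]
ch [ 0.5962 -0.1648  0.1892]
ctip [ 0.6057 -0.1635  0.2423]
ctip px [296.38556663 181.44130345] [268.94509616 180.04994294]
(209, 202) [0.558 0.065 0.212]
(262, 175) [ 0.626 -0.075  0.229]
(294, 177) [ 0.618 -0.158  0.237]
(242, 130) [ 0.769 -0.022  0.148]
(242, 137) [ 0.748 -0.022  0.15 ]
```

The model fits to about 2 px, with base origin (0.489, −0.097) and yaw 0.135. Next I'll check the height of nearby obstacles and work out the first move.

```bash
cat >> h.py <<'E'
def share(target,yaw=None,tilt=0):
    """shift/turn shares to a world target; yaw = heading of tool y, tool down, tilt about base y"""
    p,q=tool(); lin=q.inv().apply(np.asarray(target)-p)/.25
    ang=np.zeros(3)
    if yaw is not None:
        Y=np.array([np.cos(yaw),np.sin(yaw),0]); Z=np.array([0,0,-1.]); g=R.from_matrix(np.c_[np.cross(Y,Z),Y,Z])
        g=R.from_rotvec(tilt*np.array([-np.sin(yaw),np.cos(yaw),0]))*g
        ang=(q.inv()*g).as_rotvec()/(np.pi/2)
    return lin.round(3),ang.round(3)
def cloud(n,d):
    K,E=CAL[n]["intrinsics"],CAL[n]["extrinsics"]; v,u=np.mgrid[:384,:512]
    c=np.stack([(u-K[0,2])/K[0,0]*d,(v-K[1,2])/K[1,1]*d,d],-1); return c@E[:3,:3].T+E[:3,3]
E
python3 - <<'E'
from h import *
b=np.load("b.npy")
for n in("side","top"):
    P=cloud(n,np.load(n+"0.npz")["d"])[...,:].reshape(-1,3)
    L=np.round((P-[b[0],b[1],0])@np.array([[np.cos(b[2]),-np.sin(b[2]),0],[np.sin(b[2]),np.cos(b[2]),0],[0,0,1]]),3)
    m=(P[:,2]>.245)&(P[:,0]>.35)&(P[:,0]<.9)&(abs(P[:,1]+.1)<.35)
    print(n,m.sum(),P[m].min(0) if m.any() else 0,P[m].max(0) if m.any() else 0); print(P[m][::40].round(2).tolist()[:25])
    # clamp points in base frame
    m=(L[:,1]<-.068)&(L[:,1]>-.1)&(L[:,2]>.19)&(L[:,0]>.05)&(L[:,0]<.2); print("clamp",L[m][np.argsort(L[m][:,2])][::max(1,m.sum()//10)].tolist())
for t in ([.3,.285,.40],[.475,.06,.40],[.66,-.17,.40]): print(share(t,.135))
E
```

```text
side 802 [ 0.8518826  -0.33312762  0.24504128] [ 0.89190602 -0.15772172  0.61208515]
[[0.87, -0.17, 0.61], [0.88, -0.17, 0.59], [0.88, -0.16, 0.57], [0.88, -0.16, 0.55], [0.88, -0.17, 0.53], [0.88, -0.17, 0.51], [0.88, -0.17, 0.48], [0.88, -0.17, 0.46], [0.89, -0.17, 0.43], [0.88, -0.17, 0.41], [0.88, -0.17, 0.38], [0.88, -0.17, 0.35], [0.88, -0.17, 0.33], [0.87, -0.17, 0.3], [0.87, -0.17, 0.27], [0.87, -0.25, 0.25], [0.86, -0.26, 0.25], [0.88, -0.29, 0.25], [0.85, -0.3, 0.25], [0.85, -0.31, 0.25], [0.86, -0.33, 0.25]]
clamp [[0.095, -0.085, 0.192], [0.094, -0.082, 0.194], [0.099, -0.094, 0.195], [0.091, -0.096, 0.198], [0.111, -0.086, 0.204], [0.116, -0.083, 0.21], [0.119, -0.078, 0.215], [0.12, -0.072, 0.222], [0.122, -0.084, 0.227], [0.121, -0.085, 0.233], [0.123, -0.077, 0.239]]
top 1511 [ 0.45240338 -0.33557852  0.24501809] [ 0.8914807  -0.04910525  1.31675568]
[[0.45, -0.05, 1.32], [0.88, -0.17, 0.61], [0.45, -0.05, 1.32], [0.88, -0.17, 0.57], [0.87, -0.17, 0.56], [0.88, -0.17, 0.54], [0.88, -0.16, 0.52], [0.45, -0.05, 1.32], [0.88, -0.17, 0.48], [0.88, -0.17, 0.46], [0.87, -0.17, 0.44], [0.88, -0.16, 0.4], [0.45, -0.05, 1.32], [0.45, -0.05, 1.32], [0.87, -0.17, 0.32], [0.45, -0.05, 1.32], [0.89, -0.27, 0.25], [0.88, -0.28, 0.25], [0.88, -0.29, 0.25], [0.87, -0.17, 0.25], [0.86, -0.25, 0.25], [0.86, -0.3, 0.25], [0.86, -0.33, 0.25], [0.85, -0.32, 0.25], [0.45, -0.05, 1.32]]
clamp [[0.103, -0.069, 0.191], [0.098, -0.085, 0.192], [0.1, -0.09, 0.194], [0.096, -0.076, 0.195], [0.103, -0.082, 0.197], [0.11, -0.083, 0.203], [0.115, -0.086, 0.209], [0.114, -0.08, 0.217], [0.121, -0.074, 0.228], [0.125, -0.082, 0.233], [0.124, -0.079, 0.238]]
(array([-0.899, -0.71 , -0.576]), array([-0.001,  0.   ,  0.763]))
(array([-1.791, -1.42 , -0.575]), array([-0.001,  0.   ,  0.763]))
(array([-2.726, -2.141, -0.574]), array([-0.001,  0.   ,  0.763]))
```

```bash
python3 -m crank '[{"linear":[0,0,-0.5],"angular":[0,0,0.1],"jaw":0},{"linear":[0,0,-0.576],"angular":[0,0,0.2],"jaw":0},{"linear":[0,0,-0.576],"angular":[0,0,0.3],"jaw":0},{"linear":[-0.2,-0.16,-0.576],"angular":[0,0,0.4],"jaw":0},{"linear":[-0.4,-0.32,-0.576],"angular":[0,0,0.5],"jaw":0},{"linear":[-0.55,-0.43,-0.576],"angular":[0,0,0.6],"jaw":0},{"linear":[-0.7,-0.55,-0.576],"angular":[0,0,0.7],"jaw":0},{"linear":[-0.9,-0.71,-0.576],"angular":[0,0,0.763],"jaw":0},{"linear":[-0.9,-0.71,-0.576],"angular":[0,0,0.763],"jaw":0},{"linear":[-0.9,-0.71,-0.576],"angular":[0,0,0.763],"jaw":0},{"linear":[-0.9,-0.71,-0.576],"angular":[0,0,0.763],"jaw":0},{"linear":[-0.9,-0.71,-0.576],"angular":[0,0,0.763],"jaw":0}]'
python3 - <<'E'
from h import *
print(r.read_state()["q"].round(3))
for t in ([.48,.06,.40],[.664,-.1585,.40]): print(share(t,.135))
E
```

```text
t: 1.3
position: [0.2999, 0.2855, 0.4002]
tcp_rot: [-2.065, -2.367, 0.0]
ft_force: [-0.6, -1.1, -0.4]
finger_gap: -0.0002
finger_force: 0.0
[0.761 0.036 0.109 1.644 0.    2.195]
(array([-0.991,  0.591,  0.   ]), array([-0.   , -0.   ,  0.001]))
(array([-1.957,  1.202,  0.   ]), array([-0.   , -0.   ,  0.001]))
```

```bash
python3 -m crank '[{"linear":[-0.15,0.09,0],"angular":[0,0,0],"jaw":0},{"linear":[-0.3,0.18,0],"angular":[0,0,0],"jaw":0},{"linear":[-0.45,0.27,0],"angular":[0,0,0],"jaw":0},{"linear":[-0.6,0.36,0],"angular":[0,0,0],"jaw":0},{"linear":[-0.75,0.46,0],"angular":[0,0,0],"jaw":0},{"linear":[-0.9,0.55,0],"angular":[0,0,0],"jaw":0},{"linear":[-1,0.6,0],"angular":[0,0,0],"jaw":0}]'
python3 -m crank '[{"linear":[-0.15,0.09,0],"angular":[0,0,0],"jaw":0},{"linear":[-0.3,0.18,0],"angular":[0,0,0],"jaw":0},{"linear":[-0.45,0.27,0],"angular":[0,0,0],"jaw":0},{"linear":[-0.6,0.36,0],"angular":[0,0,0],"jaw":0},{"linear":[-0.75,0.46,0],"angular":[0,0,0],"jaw":0},{"linear":[-0.9,0.55,0],"angular":[0,0,0],"jaw":0},{"linear":[-0.957,0.602,0],"angular":[0,0,0],"jaw":0},{"linear":[-0.957,0.602,0],"angular":[0,0,0],"jaw":0},{"linear":[-0.957,0.602,0],"angular":[0,0,0],"jaw":0}]'
python3 - <<'E'
from h import *
print(r.read_state()["q"].round(3))
for t in ([.664,-.1585,.24],): print(share(t,.135))
E
```

```text
t: 2.0
position: [0.4842, 0.057, 0.3996]
tcp_rot: [-2.064, -2.368, 0.001]
ft_force: [0.2, 1.3, 0.0]
finger_gap: -0.0
finger_force: 0.0
t: 2.9
position: [0.6647, -0.1577, 0.3991]
tcp_rot: [-2.063, -2.367, 0.001]
ft_force: [-0.4, 0.3, -0.5]
finger_gap: -0.0001
finger_force: 0.0
[-0.233  0.583  0.898  1.888  0.     1.201]
(array([-0.003, -0.002,  0.637]), array([-0.001, -0.   ,  0.001]))
```

```bash
python3 -m crank '[{"linear":[0,0,0.15],"angular":[0,0,0],"jaw":0},{"linear":[0,0,0.3],"angular":[0,0,0],"jaw":0},{"linear":[0,0,0.45],"angular":[0,0,0],"jaw":0},{"linear":[0,0,0.58],"angular":[0,0,0],"jaw":0},{"linear":[0,0,0.637],"angular":[0,0,0],"jaw":0},{"linear":[0,0,0.637],"angular":[0,0,0],"jaw":0},{"linear":[0,-0.04,0.637],"angular":[0,0,0],"jaw":0},{"linear":[0,-0.08,0.637],"angular":[0,0,0],"jaw":0},{"linear":[0,-0.11,0.637],"angular":[0,0,0],"jaw":0},{"linear":[0,-0.14,0.637],"angular":[0,0,0],"jaw":0},{"linear":[0,-0.17,0.637],"angular":[0,0,0],"jaw":0},{"linear":[0,-0.2,0.637],"angular":[0,0,0],"jaw":0},{"linear":[0,-0.22,0.637],"angular":[0,0,0],"jaw":0},{"linear":[0,-0.24,0.637],"angular":[0,0,0],"jaw":0},{"linear":[0,-0.24,0.637],"angular":[0,0,0],"jaw":0}]'
python3 - <<'E'
from h import *
import cv2
o=[]
for n in("side","top"):
    p,d=cams.capture(n); c=p[140:290,170:330] if n=="side" else p[150:270,195:330]
    o.append(cv2.resize(c,(400,int(400*c.shape[0]/c.shape[1]))))
h=max(x.shape[0] for x in o)
cv2.imwrite("pics/m1.png",np.hstack([cv2.copyMakeBorder(x,0,h-x.shape[0],0,0,0) for x in o])[:,:,::-1])
E
```

```text
t: 4.4
position: [0.6041, -0.1675, 0.2412]
tcp_rot: [-2.066, -2.366, 0.0]
ft_force: [-0.1, 0.3, -0.1]
finger_gap: 0.0001
finger_force: 0.0
```

View pics/m1.png

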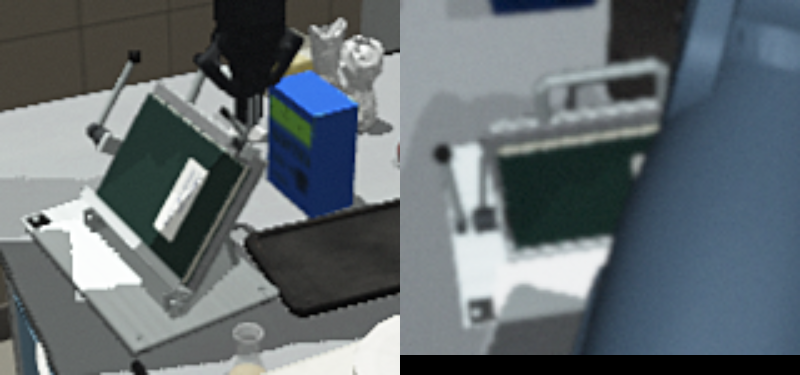

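The clamp strip at about (225,110) in the left crop seems to be tipping forward. I'll lift clear, move above the kickstand and check.

```bash
python3 -m crank '[{"linear":[0,0.03,-0.1],"angular":[0,0,0],"jaw":0},{"linear":[0,0.03,-0.25],"angular":[0,0,0],"jaw":0},{"linear":[0.05,0.05,-0.4],"angular":[0,0,0],"jaw":0},{"linear":[0.2,0.08,-0.5],"angular":[0,0,0],"jaw":0},{"linear":[0.38,0.12,-0.5],"angular":[0,0,0],"jaw":0},{"linear":[0.56,0.12,-0.5],"angular":[0,0,0],"jaw":0},{"linear":[0.74,0.12,-0.5],"angular":[0,0,0],"jaw":0},{"linear":[0.9,0.12,-0.5],"angular":[0,0,0],"jaw":0},{"linear":[0.95,0.12,-0.5],"angular":[0,0,0],"jaw":0},{"linear":[0.95,0.12,-0.5],"angular":[0,0,0],"jaw":0}]'
python3 - <<'E'
from h import *
import cv2
b=np.load("b.npy")
o=[]
for n in("side","top"):
    p,d=cams.capture(n); c=p[140:290,170:330] if n=="side" else p[150:270,195:330]
    o.append(cv2.resize(c,(400,int(400*c.shape[0]/c.shape[1]))))
h=max(x.shape[0] for x in o)
cv2.imwrite("pics/m2.png",np.hstack([cv2.copyMakeBorder(x,0,h-x.shape[0],0,0,0) for x in o])[:,:,::-1])
t=world(b,np.array([.136,.153,.21])); print(t,share(t,.135))
E
```

```text
t: 5.5
position: [0.6022, 0.0739, 0.366]
tcp_rot: [2.062, 2.37, -0.0]
ft_force: [0.1, 0.6, 1.4]
finger_gap: 0.0002
finger_force: 0.0
[0.60336623 0.07338415 0.21      ] (array([0.007, 0.004, 0.624]), array([-0.   ,  0.   ,  0.001]))
```

View pics/m2.png

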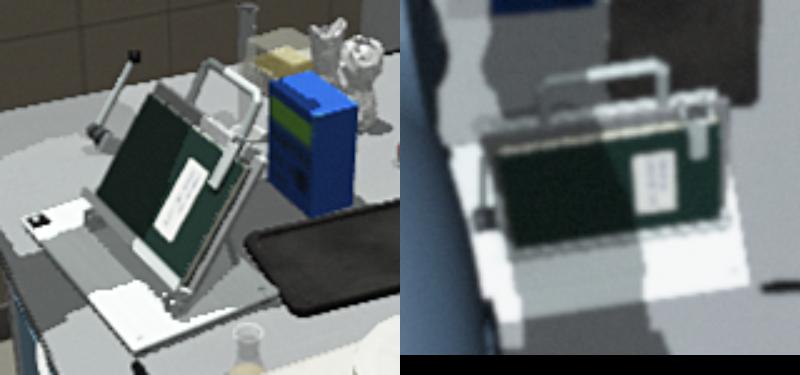

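The clamp lies flat on the notebook, with its strip at about (697,140) in the right half. Next is the kickstand push.

```bash
python3 -m crank '[{"linear":[0,0,0.15],"angular":[0,0,0],"jaw":0},{"linear":[0,0,0.3],"angular":[0,0,0],"jaw":0},{"linear":[0,0,0.45],"angular":[0,0,0],"jaw":0},{"linear":[0.007,0,0.58],"angular":[0,0,0],"jaw":0},{"linear":[0.007,0,0.624],"angular":[0,0,0],"jaw":0},{"linear":[0.007,0,0.624],"angular":[0,0,0],"jaw":0},{"linear":[0.007,-0.04,0.624],"angular":[0,0,0],"jaw":0},{"linear":[0.007,-0.08,0.624],"angular":[0,0,0],"jaw":0},{"linear":[0.007,-0.11,0.624],"angular":[0,0,0],"jaw":0},{"linear":[0.007,-0.14,0.624],"angular":[0,0,0],"jaw":0},{"linear":[0.007,-0.17,0.624],"angular":[0,0,0],"jaw":0}]'
python3 -m crank '[{"linear":[0,-0.03,0],"angular":[0,0,0],"jaw":0},{"linear":[0,-0.06,0],"angular":[0,0,0],"jaw":0},{"linear":[0,-0.09,0],"angular":[0,0,0],"jaw":0},{"linear":[0,-0.12,0],"angular":[0,0,0],"jaw":0},{"linear":[0,-0.15,0],"angular":[0,0,0],"jaw":0},{"linear":[0,-0.18,0],"angular":[0,0,0],"jaw":0},{"linear":[0,-0.21,0],"angular":[0,0,0],"jaw":0},{"linear":[0,-0.24,0],"angular":[0,0,0],"jaw":0},{"linear":[0,-0.25,0],"angular":[0,0,0],"jaw":0}]'
python3 -m crank '[{"linear":[0,0.03,-0.1],"angular":[0,0,0],"jaw":0},{"linear":[0,0.03,-0.25],"angular":[0,0,0],"jaw":0},{"linear":[0,0.05,-0.4],"angular":[0,0,0],"jaw":0},{"linear":[0,0.1,-0.5],"angular":[0,0,0],"jaw":0.5},{"linear":[-0.15,0.22,-0.5],"angular":[0,0,0],"jaw":0.5},{"linear":[-0.3,0.35,-0.5],"angular":[0,0,0],"jaw":0.5},{"linear":[-0.45,0.42,-0.5],"angular":[0,0,0],"jaw":0.5},{"linear":[-0.61,0.42,-0.5],"angular":[0,0,0],"jaw":0.5},{"linear":[-0.61,0.42,-0.5],"angular":[0,0,0],"jaw":0.5},{"linear":[-0.61,0.42,-0.5],"angular":[0,0,0],"jaw":0.5}]'
python3 - <<'E'
from h import *
import cv2
b=np.load("b.npy")
o=[]
for n in("side","top"):
    p,d=cams.capture(n); c=p[140:290,170:330] if n=="side" else p[150:270,195:330]
    np.savez(n+"3.npz",p=p,d=d)
    o.append(cv2.resize(c,(400,int(400*c.shape[0]/c.shape[1]))))
h=max(x.shape[0] for x in o)
cv2.imwrite("pics/m3.png",np.hstack([cv2.copyMakeBorder(x,0,h-x.shape[0],0,0,0) for x in o])[:,:,::-1])
H=model("handle"); print(H)
t=world(b,H+[0,0,.006]); print(t,share(t,.135))
E
```

```text
t: 6.7
position: [0.5593, 0.068, 0.2108]
tcp_rot: [2.065, 2.366, 0.001]
ft_force: [1.0, -0.3, 0.7]
finger_gap: 0.0001
finger_force: 0.2
t: 7.6
position: [0.4971, 0.0595, 0.2105]
tcp_rot: [2.066, 2.367, 0.0]
ft_force: [-0.5, 0.3, -0.1]
finger_gap: 0.0003
finger_force: 0.0
t: 8.6
position: [0.6226, -0.0781, 0.3341]
tcp_rot: [-2.067, -2.364, 0.001]
ft_force: [0.1, 0.3, -0.8]
finger_gap: 0.043
finger_force: 0.0
[0.14046621 0.         0.22469269]
[ 0.62841065 -0.07761825  0.23069269] (array([-0.007,  0.024,  0.417]), array([-0.   , -0.   ,  0.001]))
```

View pics/m3.png

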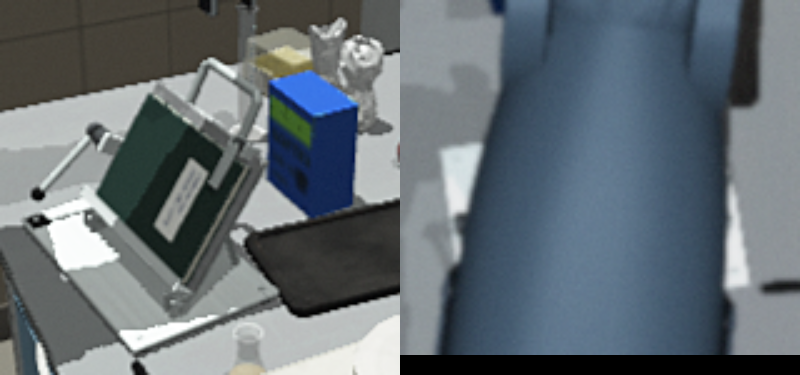

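The kickstand is down, with its foot at about (38,193) in the left half. I'll descend onto the handle, close, and work out the raising arc.

```bash
python3 -m crank '[{"linear":[-0.007,0.024,0.1],"angular":[0,0,0],"jaw":0.5},{"linear":[-0.007,0.024,0.2],"angular":[0,0,0],"jaw":0.5},{"linear":[-0.007,0.024,0.3],"angular":[0,0,0],"jaw":0.5},{"linear":[-0.007,0.024,0.37],"angular":[0,0,0],"jaw":0.5},{"linear":[-0.007,0.024,0.417],"angular":[0,0,0],"jaw":0.5},{"linear":[-0.007,0.024,0.417],"angular":[0,0,0],"jaw":0.5},{"linear":[-0.007,0.024,0.417],"angular":[0,0,0],"jaw":0},{"linear":[-0.007,0.024,0.417],"angular":[0,0,0],"jaw":0},{"linear":[-0.007,0.024,0.417],"angular":[0,0,0],"jaw":0},{"linear":[-0.007,0.024,0.417],"angular":[0,0,0],"jaw":0},{"linear":[-0.007,0.024,0.417],"angular":[0,0,0],"jaw":0},{"linear":[-0.007,0.024,0.417],"angular":[0,0,0],"jaw":0}]'
python3 - <<'E'
from h import *
b=np.load("b.npy")
f=proj("side",world(b,model("foot",k=2.82))); print("foot pred in crop",(f-[170,140])*2.5)
print(share(world(b,model("handle")+[0,0,.006])))
for th in np.r_[0:.5:.04,.5:.6:.01]:
    d=model("handle",th=th)-model("handle"); print(round(th,2),(np.array([0,d[0],-d[2]])/.25).round(3))
E
```

```text
t: 9.9
position: [0.6299, -0.078, 0.232]
tcp_rot: [2.064, 2.365, 0.004]
ft_force: [5.1, 3.6, 6.1]
finger_gap: 0.0103
finger_force: 58.9
foot pred in crop [ 36.72193554 194.65763432]
(array([ 0.002, -0.006,  0.005]), array([0., 0., 0.]))
0.0 [ 0.  0. -0.]
0.04 [ 0.    -0.032 -0.022]
0.08 [ 0.    -0.064 -0.042]
0.12 [ 0.    -0.097 -0.062]
0.16 [ 0.    -0.131 -0.08 ]
0.2 [ 0.    -0.166 -0.096]
0.24 [ 0.    -0.201 -0.111]
0.28 [ 0.    -0.237 -0.125]
0.32 [ 0.    -0.273 -0.137]
0.36 [ 0.    -0.31  -0.148]
0.4 [ 0.    -0.348 -0.157]
0.44 [ 0.    -0.385 -0.165]
0.48 [ 0.    -0.423 -0.171]
0.5 [ 0.    -0.442 -0.174]
0.51 [ 0.    -0.452 -0.175]
0.52 [ 0.    -0.461 -0.176]
0.53 [ 0.    -0.471 -0.177]
0.54 [ 0.    -0.48  -0.178]
0.55 [ 0.    -0.49  -0.179]
0.56 [ 0.    -0.499 -0.18 ]
0.57 [ 0.    -0.509 -0.18 ]
0.58 [ 0.    -0.519 -0.181]
0.59 [ 0.    -0.528 -0.181]
```

```bash
python3 -m crank '[{"linear":[0,-0.016,-0.011],"angular":[0,0,0],"jaw":0},{"linear":[0,-0.032,-0.022],"angular":[0,0,0],"jaw":0},{"linear":[0,-0.064,-0.042],"angular":[0,0,0],"jaw":0},{"linear":[0,-0.097,-0.062],"angular":[0,0,0],"jaw":0},{"linear":[0,-0.131,-0.08],"angular":[0,0,0],"jaw":0},{"linear":[0,-0.166,-0.096],"angular":[0,0,0],"jaw":0},{"linear":[0,-0.201,-0.111],"angular":[0,0,0],"jaw":0},{"linear":[0,-0.237,-0.125],"angular":[0,0,0],"jaw":0},{"linear":[0,-0.237,-0.125],"angular":[0,0,0],"jaw":0}]'
python3 - <<'E'
from h import *
b=np.load("b.npy")
for th in (.24,.26,.28,.3): print(th,share(world(b,model("handle",th=th)+[0,0,.006])))
E
```

```text
t: 10.8
position: [0.571, -0.0862, 0.2647]
tcp_rot: [2.063, 2.364, 0.006]
ft_force: [5.9, 2.9, 10.0]
finger_gap: 0.0098
finger_force: 60.2
0.24 (array([0.003, 0.031, 0.025]), array([0., 0., 0.]))
0.26 (array([0.003, 0.013, 0.018]), array([0., 0., 0.]))
0.28 (array([ 0.003, -0.005,  0.011]), array([0., 0., 0.]))
0.3 (array([ 0.003, -0.023,  0.005]), array([0., 0., 0.]))
```

```bash
python3 -m crank '[{"linear":[0,-0.036,-0.016],"angular":[0,0,0],"jaw":0},{"linear":[0,-0.073,-0.03],"angular":[0,0,0],"jaw":0},{"linear":[0,-0.111,-0.042],"angular":[0,0,0],"jaw":0},{"linear":[0,-0.148,-0.05],"angular":[0,0,0],"jaw":0},{"linear":[0,-0.17,-0.054],"angular":[0,0,0],"jaw":0},{"linear":[0,-0.186,-0.056],"angular":[0,0,0],"jaw":0},{"linear":[0,-0.205,-0.059],"angular":[0,0,0],"jaw":0},{"linear":[0,-0.205,-0.059],"angular":[0,0,0],"jaw":0},{"linear":[0,-0.205,-0.059],"angular":[0,0,0],"jaw":0}]'
python3 - <<'E'
from h import *
b=np.load("b.npy")
for th in (.48,.5,.52,.54,.56): print(th,share(world(b,model("handle",th=th)+[0,0,.006])))
E
```

```text
t: 11.7
position: [0.5195, -0.0933, 0.278]
tcp_rot: [2.065, 2.365, 0.002]
ft_force: [3.6, 1.4, 9.2]
finger_gap: 0.01
finger_force: 59.2
0.48 (array([0.003, 0.017, 0.018]), array([0., 0., 0.]))
0.5 (array([ 0.003, -0.002,  0.015]), array([0., 0., 0.]))
0.52 (array([ 0.003, -0.021,  0.013]), array([0., 0., 0.]))
0.54 (array([ 0.003, -0.04 ,  0.011]), array([0., 0., 0.]))
0.56 (array([ 0.003, -0.059,  0.009]), array([0., 0., 0.]))
```

```bash
python3 -m crank '[{"linear":[0,-0.01,-0.002],"angular":[0,0,0],"jaw":0},{"linear":[0,-0.02,-0.003],"angular":[0,0,0],"jaw":0},{"linear":[0,-0.03,-0.004],"angular":[0,0,0],"jaw":0},{"linear":[0,-0.03,-0.004],"angular":[0,0,0],"jaw":0},{"linear":[0,-0.03,-0.004],"angular":[0,0,0],"jaw":0}]'
python3 -m crank '[{"linear":[0,-0.01,-0.001],"angular":[0,0,0],"jaw":0},{"linear":[0,-0.02,-0.002],"angular":[0,0,0],"jaw":0},{"linear":[0,-0.02,-0.002],"angular":[0,0,0],"jaw":0},{"linear":[0,-0.02,-0.002],"angular":[0,0,0],"jaw":0}]'
```

```text
t: 12.2
position: [0.5112, -0.0944, 0.2783]
tcp_rot: [2.066, 2.366, -0.001]
ft_force: [2.0, 0.5, 8.0]
finger_gap: 0.0098
finger_force: 63.5
t: 12.6
position: [0.5071, -0.095, 0.2787]
tcp_rot: [2.065, 2.366, 0.001]
ft_force: [5.0, 0.7, 4.5]
finger_gap: 0.0094
finger_force: 63.2
```

```bash
python3 -m crank '[{"linear":[0,-0.006,0],"angular":[0,0,0],"jaw":0},{"linear":[0,-0.012,0],"angular":[0,0,0],"jaw":0},{"linear":[0,-0.012,0],"angular":[0,0,0],"jaw":0},{"linear":[0,-0.012,0],"angular":[0,0,0],"jaw":0}]'
```

```text
t: 13.0
position: [0.505, -0.0953, 0.2788]
tcp_rot: [2.064, 2.365, 0.003]
ft_force: [7.8, 1.6, 4.6]
finger_gap: 0.0098
finger_force: 63.1
```

```bash
python3 -m crank '[{"linear":[0,-0.006,0],"angular":[0,0,0],"jaw":0},{"linear":[0,-0.012,0],"angular":[0,0,0],"jaw":0},{"linear":[0,-0.012,0],"angular":[0,0,0],"jaw":0},{"linear":[0,-0.012,0],"angular":[0,0,0],"jaw":0}]'
python3 - <<'E'
from h import *
import cv2
b=np.load("b.npy")
p,d=cams.capture("side"); c=p[130:290,150:340]; cv2.imwrite("pics/m4.png",cv2.resize(c,None,fx=4,fy=4,interpolation=2)[:600,:,::-1])
for th in (.54,.56,.58,.6): print(th,share(world(b,model("handle",th=th)+[0,0,.006]))[0],"foot",((proj("side",world(b,model("foot",th=th,k=2.82)))-[150,130])*4).round(1),model("foot",th=th,k=2.82).round(4))
E
```

```text
t: 13.4
position: [0.5031, -0.0956, 0.2789]
tcp_rot: [2.063, 2.364, 0.005]
ft_force: [12.7, 2.0, 2.5]
finger_gap: 0.0098
finger_force: 62.9
0.54 [0.004 0.026 0.015] foot [136.5 385.2] [-0.0557  0.15    0.0237]
0.56 [0.004 0.007 0.014] foot [136.8 386.3] [-0.0555  0.15    0.0226]
0.58 [ 0.004 -0.012  0.012] foot [137.1 387.5] [-0.0554  0.15    0.0215]
0.6 [ 0.004 -0.031  0.012] foot [137.4 388.6] [-0.0552  0.15    0.0204]
```

View pics/m4.png

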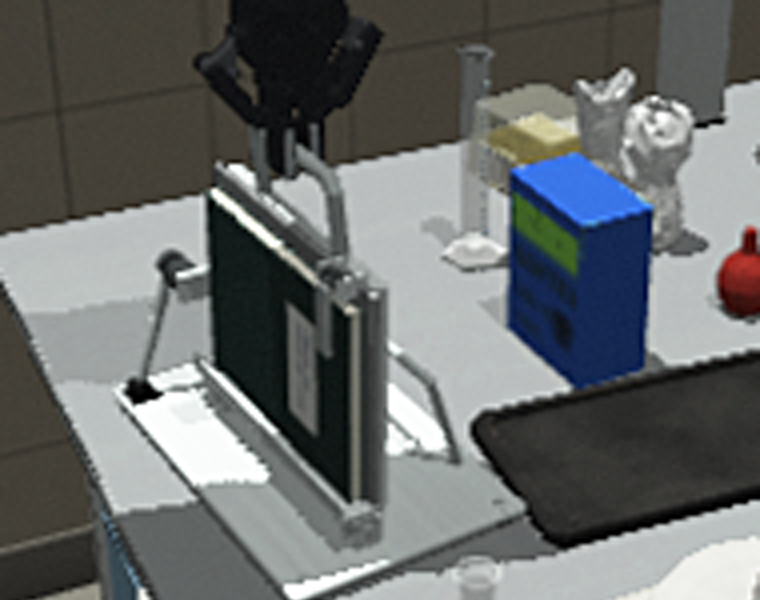

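The foot, at about (140,388), rests on the strike pad. The frame is upright and the clamp and notebook are in place. I'll hold briefly and check for drift.

```bash
python3 -m crank '[{"linear":[0,0,0],"angular":[0,0,0],"jaw":0},{"linear":[0,0,0],"angular":[0,0,0],"jaw":0},{"linear":[0,0,0],"angular":[0,0,0],"jaw":0},{"linear":[0,0,0],"angular":[0,0,0],"jaw":0},{"linear":[0,0,0],"angular":[0,0,0],"jaw":0},{"linear":[0,0,0],"angular":[0,0,0],"jaw":0},{"linear":[0,0,0],"angular":[0,0,0],"jaw":0},{"linear":[0,0,0],"angular":[0,0,0],"jaw":0},{"linear":[0,0,0],"angular":[0,0,0],"jaw":0},{"linear":[0,0,0],"angular":[0,0,0],"jaw":0}]'
```

```text
t: 14.45
position: [0.5031, -0.0957, 0.279]
tcp_rot: [2.063, 2.364, 0.005]
ft_force: [13.7, 1.4, 2.8]
finger_gap: 0.0098
finger_force: 63.0
```

Position and force are steady, so I'm handing the job in.

```bash
python3 -c "
from rig import job
print(job.finish_job())"
```

```text
the job is handed in; nothing more can be done
None
```

The job is handed in (the judge's verdict was not shown): the clamp is down on the notebook, the kickstand is fully down with its foot on the strike pad, and the arm is still holding the stand upright by its handle, steady over a one-second check.

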